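Hang the lopsided parts carrier level on the hook stand

TASK

Hang the blue parts carrier on the peg of the hook stand by the notch in its handle bar that lets it hang most nearly level. Its hidden contents may be packed well to one side, so feel where the weight lies. Let it down onto the peg slowly so that it neither drops nor swings, let go and move clear, and leave the grease tin, tape measure and tape roll where they are.

Things in the scene. Friction and masses are not known exactly. Their poses are not given: they have to be found in the camera images.
- carrier: Closed blue parts carrier with grey lid, 58 x 194 x 149 mm, about 0.6 kg, loose, upright. Origin: centre of its underside; x across, y along, z up. Box up to z = 65 mm, a bar handle above. Contents unseen, not shifting: the whole centre of mass is at x = 0, z about 32 mm, anywhere within 58 mm of the middle along y, so hung by a notch it tilts until that lies under the peg. May hang either way round.
- bar_top (a point): Middle of the top edge of the carrier's aluminium handle bar, 149 mm above its underside. The bar runs along y: 12 mm thick (x), 180 mm long, 34 mm high (z = 115 to 149 mm), to be gripped across its thickness; uprights 12 mm wide carry it at y = -84 and +84 mm.
- notch_mid (a point): Roof of the middle one of five notches in the bar's underside, open downwards, at carrier y = -48, -24, 0, 24, 48 mm, z = 115 mm; each 14 mm wide, 10 mm deep, parted by round-ended teeth 10 mm wide that reach down to z = 105 mm. Between teeth and lid (z = 65 to 105 mm) the window is open right through along x.
- stand: Hook stand fixed to the bench: dark steel foot 130 x 130 x 12 mm, yellow post 22 mm square, 226 mm high; round steel peg, 8 mm in diameter, level along the stand's -x axis, centre line 210 mm above the bench, with a ball end of 16 mm diameter at x = -130 mm. Origin: centre of the foot's underside; z up.
- peg_mid (a point): Point on the peg's centre line, 75 mm out from the post's axis: a good place for the carrier's bar to hang.
- grease_tin: White tin with a blue lid, 68 mm in diameter, 56 mm high, loose bystander. Origin: centre of its underside.
- tape_measure: Yellow and black tape measure, 32 x 77 x 68 mm, loose bystander. Origin: centre of its underside.
- blue_tape: Flat roll of blue tape, 84 mm in diameter, 19 mm high, loose bystander. Origin: centre of its underside.

How it is judged:
By the outcome, as a careful person would: the job done as asked, in the order asked, and still so for the second after the job is handed in, with the robot touching nothing.
It also fails if it takes over 64 s, if anything falls off the work surface, if the arm or the gripper's body presses on something with over 40 N, if the wrist force passes 120 N, or if a joint passes its speed limit or range.

ROBOT

A 7-joint arm with a two-finger parallel gripper is mounted at the origin on a cart in front of the work surface, level with it; the furniture and walls round the work are solid. World frame = base frame: x ahead of the robot, y to its left, z up, the work surface at z = 0. Lengths are in m, angles in rad, forces in N, time in s.
With the tool pointing down it reaches from about 0.425 to 0.875 m from the base axis. Payload 4.7 kg.
Tool frame: the origin (TCP) lies midway between the tips of the shut fingers; the grasp point (between the pads) lies 19 mm behind it (ctrl.grip_point_offset is the distance from the TCP to the grasp point, in m); z points along the fingers, y is the line along which they close (so a half turn about z gives the same grasp; the last joint's range is limited). The gripper opens to 87 mm and grips with 3 to 60 N. Pads are 19 mm wide; open, the fingers measure 117 mm over their backs; the gripper's body (75 mm by 190 mm) begins 51 mm behind the grasp point.
Start: joints at [-1.11, 0.321, -0.07, 1.45, 0.023, 1.371, -0.057], TCP at [0.281, 0.586, 0.223] pointing down, gripper open.
Joint ranges: [-2.86, 2.86], [-0.3, 2.09], [-1.38, 1.24], [0.06, 2.45], [-1.56, 4.7], [0.09, 2.05], [-2.69, 2.69]. Speed limits (rad/s): [2.57, 2.57, 3.14, 3.14, 3.14, 3.14, 3.14].

INTERFACE

Orientations are given as a rotation vector (axis times angle).
In Python, from bench import ctrl gives the robot as it stands.
- The arm moves only by the tool move_arm, never from a script. Its argument "increments" is text: rows parted by semicolons, each of 7 numbers parted by spaces: the shift along the world's x, y, z in mm, then the turn, a rotation vector about the world's x, y, z in degrees, then the closure in counts, from 0 (fully open) to 255 (shut). A call has exactly 8 rows; each row shifts and turns the commanded pose from where the row before left it; what a row does not reach is not made up. A row lasts 1/12 s, in which the tool goes at most 41.7 mm and 7.16 degrees, less where a joint would pass 70% of its speed; a pose out of reach is approached as far as the arm can. A call with a gripper value outside its range is refused whole. The fingers move at their own pace and stop on an object; "grip_force" is the grip in N (left out, the last holds). Time passes only in rows, so rows that do not move let the fingers close, or fill a call up. It gives the time, the measured TCP pose, the force, the opening and the grip force at its end, in the units of the state.
- ctrl.get_state(): the state, without advancing time (a new reading comes with each control period).
- ctrl.get_image(name): name is "scene" or "side" or "wrist"; returns a dict with "frame" (420x560x3 uint8, red, green, blue), "depth" (420x560 float32, m along the optical axis (not along the pixel's ray), 0 where there is no reading), "fx", "fy", "cx", "cy" (pixels), "position" and "orientation" of the camera in the world. Camera axes: x right, y down, z forward; pixel columns grow to the right and rows downward; lengths in m; the calibration is good to about 2 mm. A picture is of the moment at which its call begins.
- ctrl.close_job(): hands the job in; it is judged then, once.
Trained networks look in a picture, given as the dict that the camera call returned (one of the last four; its "shot" number tells which), for a name from the list of things; names that differ only in an ending like _2 or _b are one class to them, and where a whole thing is asked for, a point or a joint stands for the part that bears it (a point fixed in the world has none). Each returns a list of dicts, best first, with "score" (0 to 1); they miss things now and then, are a little off and sometimes report something else, mostly with a low value. They report only what shows in the picture. A call takes as long as a camera call.
- ctrl.find_in(target, picture): "centre" ([x, y, z] in m, in world coordinates, good to about 4 mm: the middle of the surface that is visible of it).
- ctrl.silhouettes(target, picture): "region" (420x560 bool, what is visible of it).
The state is a dict: "time": time; "joint_positions": joint angles; "qd": joint speeds; "joint_torque": joint torques, N m; "position": TCP position; "tool_rot": TCP orientation; "ft_force": force on the tool from outside, world axes, zero at the start; "torque": the same for the moment, N m; "grip_width": opening from 0.0 (shut) to 1.0 (fully open); "grip_force": force on a finger pad.
Only numpy, scipy, OpenCV 4.12 (cv2) and the standard library are available. Lean on these libraries where they do the work, as an engineer would, in place of code of your own. Each camera call takes 0.05 s, during which the arm holds its last target. There are 200 camera calls.

## Working session

There is one attempt and no reset: what is moved stays moved. The work goes in short steps, Python scripts to look and compute and a tool call to move; the robot and the scene stay as the last step left them, time stands still between calls to the robot, and variables do not carry over. Pictures are saved under pics/ and viewed, at most 10 in all, crops included, and the job is handed in when it is done.

Besides the shell and the picture viewer there is one more tool, called after "Emit:" as name(argument=value, ...) on one line, values as JSON. move_arm: Moves the arm, as the interface text tells. Its arguments: {"type":"object","properties":{"increments":{"type":"string"},"grip_force":{"type":"number"}},"required":["increments"]}

```bash
mkdir -p pics; cat > h.py <<'E'
from bench import ctrl
import numpy as np, cv2
from scipy.spatial.transform import Rotation as R
def rot(o):
    o=np.array(o,float)
    return o if o.shape==(3,3) else (R.from_quat(o).as_matrix() if o.size==4 else R.from_rotvec(o).as_matrix())
def cloud(p):
    v,u=np.mgrid[:420,:560]; d=p["depth"]
    c=np.stack([(u-p["cx"])/p["fx"]*d,(v-p["cy"])/p["fy"]*d,d],-1)
    return c@rot(p["orientation"]).T+np.array(p["position"])
def save(p,n): cv2.imwrite(f"pics/{n}.png",p["frame"][:,:,::-1])
E
python3 - <<'E'
from h import *
s=ctrl.get_state(); print({k:np.round(v,3) for k,v in s.items()})
ims=[]
for n in("scene","side"):
    p=ctrl.get_image(n); print(n,p["position"],p["orientation"]); save(p,n+"0"); W=cloud(p)
    for t in("carrier","stand","bar_top","notch_mid","peg_mid","grease_tin","tape_measure","blue_tape"):
        f=ctrl.find_in(t,p); print(t,[(np.round(q["centre"],3),round(q["score"],2)) for q in f[:2]])
    np.savez(n+"0.npz",W=W,f=p["frame"],d=p["depth"])
E
```

```text
{'time': np.float64(0.0), 'joint_positions': array([-1.11 ,  0.322, -0.07 ,  1.452,  0.023,  1.371, -0.057]), 'qd': array([-0.001, -0.   , -0.002,  0.001, -0.   , -0.   ,  0.   ]), 'joint_torque': array([-0.0000e+00, -4.9127e+01, -4.0500e-01, -3.1253e+01, -6.4000e-02,
        4.4000e-02,  0.0000e+00]), 'position': array([0.281, 0.586, 0.221]), 'tool_rot': array([-6.960e-01, -3.063e+00,  3.000e-03]), 'ft_force': array([-0.131,  0.097, -0.203]), 'torque': array([0.008, 0.005, 0.018]), 'grip_force': np.float64(0.0), 'grip_width': np.float64(1.002)}
scene [-0.10121261 -0.48558857  0.65433235] [-1.93999602  1.03006718 -0.55472904]
carrier [(array([ 0.632, -0.15 ,  0.066]), 0.79)]
stand [(array([0.654, 0.179, 0.008]), 0.6)]
bar_top [(array([ 0.632, -0.152,  0.066]), 0.83)]
notch_mid [(array([ 0.634, -0.152,  0.068]), 0.92)]
peg_mid [(array([0.658, 0.182, 0.015]), 0.68)]
grease_tin [(array([0.443, 0.026, 0.048]), 0.9), (array([0.441, 0.163, 0.041]), 0.18)]
tape_measure [(array([0.44 , 0.166, 0.042]), 0.86)]
blue_tape [(array([ 0.438, -0.179,  0.022]), 0.87), (array([0.44 , 0.168, 0.04 ]), 0.43)]
side [ 0.4630061  -0.82869491  0.59970551] [-2.07738243  0.12230876 -0.04947483]
carrier [(array([ 0.636, -0.202,  0.06 ]), 0.75)]
stand [(array([0.655, 0.178, 0.007]), 0.61)]
bar_top [(array([ 0.636, -0.204,  0.062]), 0.88)]
notch_mid []
peg_mid [(array([0.657, 0.182, 0.013]), 0.87)]
grease_tin [(array([0.453, 0.012, 0.046]), 0.75)]
tape_measure [(array([0.448, 0.152, 0.044]), 0.76)]
blue_tape [(array([ 0.445, -0.19 ,  0.016]), 0.83)]
```

View pics/scene0.png

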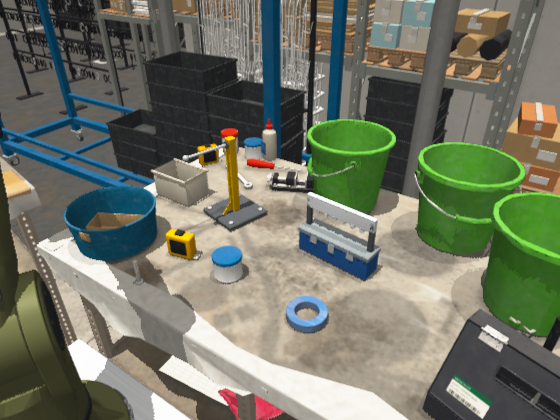

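View pics/side0.png

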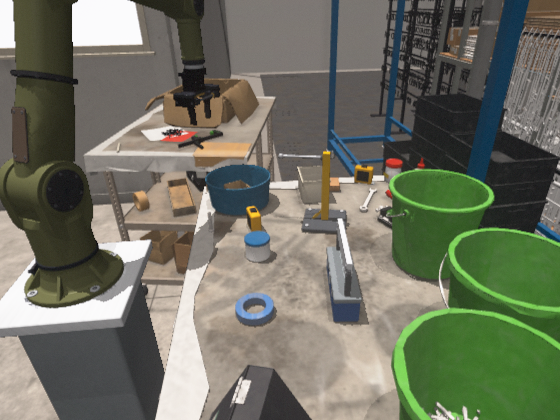

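```bash
python3 - <<'E'
from h import *
for n in("scene","side"):
    z=np.load(n+"0.npz"); W=z["W"].reshape(-1,3); ok=z["d"].ravel()>0; W=W[ok]; 
    a=W[(abs(W[:,0]-.635)<.16)&(abs(W[:,1]+.15)<.16)]
    for lo,hi in((.143,.155),(.06,.072)):
        q=a[(a[:,2]>lo)&(a[:,2]<hi)]
        r=cv2.minAreaRect(q[:,:2].astype(np.float32)*1000); print(n,"carrier",lo,len(q),r,np.median(q[:,2]))
        m=q[:,:2].mean(0); w,v=np.linalg.eigh(np.cov((q[:,:2]-m).T)); print(m,v[:,1], np.ptp((q[:,:2]-m)@v[:,1]),((q[:,:2]-m)@v[:,1]).min())
    b=W[(abs(W[:,0]-.66)<.2)&(abs(W[:,1]-.18)<.2)]
    for lo,hi in((.009,.016),(.222,.232),(.2,.2195)):
        q=b[(b[:,2]>lo)&(b[:,2]<hi)]; 
        if len(q)>3: print(n,"stand",lo,len(q),cv2.minAreaRect(q[:,:2].astype(np.float32)*1000),q.min(0),q.max(0))
    print(n,"floor",np.median(W[(abs(W[:,2])<.01)][:,2]))
E
```

```text
scene carrier 0.143 487 ((710.295654296875, -145.72549438476562), (275.0528259277344, 168.42384338378906), 89.81726837158203) 0.1491729212351901
[ 0.66232887 -0.13328569] [0.61817918 0.78603722] 0.2758489993973472 -0.09701237219737752
scene carrier 0.06 1293 ((641.8856201171875, -141.2572021484375), (193.42852783203125, 63.206058502197266), 82.0659408569336) 0.06618691004197952
[ 0.63761979 -0.14526023] [0.11654076 0.99318591] 0.1933314909062645 -0.09176640952337271
scene stand 0.009 1132 ((635.697998046875, 219.2842559814453), (447.0506896972656, 319.1871643066406), 15.212650299072266) [0.46063784 0.00662952 0.00901578] [0.85972734 0.37947257 0.01598219]
scene stand 0.222 45 ((663.2356567382812, 187.77378845214844), (22.5156192779541, 22.52395248413086), 77.04486083984375) [0.65159701 0.17722402 0.22224889] [0.67466016 0.20030974 0.22890919]
scene stand 0.2 360 ((698.3681030273438, 142.55087280273438), (123.53036499023438, 352.72320556640625), 46.353336334228516) [ 0.5301661  -0.01921951  0.20004989] [0.85925876 0.22491515 0.21948015]
scene floor -0.0014226654495391733
side carrier 
[... 376 characters left out ...]
.63565868 -0.16196422] [0.02656953 0.99964697] 0.19645824828597547 -0.07843657425098999
side stand 0.009 832 ((656.3396606445312, 173.95449829101562), (363.56280517578125, 404.3521728515625), 85.87022399902344) [ 0.46043002 -0.01917663  0.00900005] [0.85855901 0.35920363 0.01598876]
side stand 0.222 25 ((663.9130249023438, 187.42669677734375), (21.145353317260742, 19.229482650756836), 69.79198455810547) [0.65160897 0.1768905  0.22205943] [0.67658799 0.1994476  0.22698345]
side stand 0.2 319 ((690.7739868164062, 136.4044952392578), (122.25634765625, 349.67218017578125), 49.47186279296875) [ 0.53113468 -0.01961998  0.20003045] [0.85976962 0.22178646 0.21927111]
side floor -0.003069045850935481
```

The pictures show the carrier with its bar at about scene (340,215), the post at (232,175), and the peg running left to its ball at (187,157). The green bucket stands behind the carrier. Next I refine the bar and peg lines.

```bash
python3 - <<'E'
from h import *
for n in("scene","side"):
    z=np.load(n+"0.npz"); W=z["W"].reshape(-1,3); C=z["f"].reshape(-1,3).astype(int); ok=z["d"].ravel()>0; W=W[ok];C=C[ok]
    grey=np.ptp(C,axis=1)<45
    q=W[(abs(W[:,0]-.64)<.045)&(abs(W[:,1]+.145)<.12)&(W[:,2]>.144)&(W[:,2]<.156)&grey]
    r=cv2.minAreaRect(q[:,:2].astype(np.float32)*1000); print(n,"bar",len(q),r)
    m=q.mean(0);w,v=np.linalg.eigh(np.cov((q[:,:2]-m[:2]).T));print(m,v[:,1],np.degrees(np.arctan2(*v[:,1])))
    q=W[(W[:,0]>.5)&(W[:,0]<.648)&(abs(W[:,1]-.205)<.04)&(W[:,2]>.195)&(W[:,2]<.222)]
    f=cv2.fitLine(q.astype(np.float32),cv2.DIST_L1,0,.01,.01).ravel();print("peg",len(q),q.min(0),q.max(0),f)
    k=q[q[:,0]<.547];print("ball",k.min(0),k.max(0))
    q=W[(abs(W[:,0]-.66)<.1)&(abs(W[:,1]-.187)<.1)&(W[:,2]>.006)&(W[:,2]<.018)]
    print("foot",cv2.minAreaRect(q[:,:2].astype(np.float32)*1000))
    # everything tall in the neighbourhood
    for lab,x0,x1,y0,y1 in(("tape",.38,.50,.1,.22),("tin",.38,.5,-.05,.08),("bucket",.7,.95,-.3,.1),("pot",.2,.6,.22,.5),("bin",.55,.9,.28,.5)):
        a=W[(W[:,0]>x0)&(W[:,0]<x1)&(W[:,1]>y0)&(W[:,1]<y1)&(W[:,2]>.03)]
        if len(a): print(lab,a.min(0).round(3),a.max(0).round(3))
E
```

```text
scene bar 378 ((642.2037963867188, -140.31700134277344), (179.94137573242188, 15.321186065673828), 83.75435638427734)
[ 0.64024721 -0.14616201  0.14886334] [0.10922654 0.99401688] 6.2707306540097925
peg 166 [0.5301661  0.18316515 0.20496791] [0.64783976 0.22491515 0.22168004] [ 0.9703069  -0.24166438 -0.01014586  0.58644307  0.20697045  0.21325818]
ball [0.5301661  0.21161951 0.20764441] [0.54658673 0.22491515 0.22014226]
foot ((663.5808715820312, 188.88006591796875), (133.77313232421875, 133.3330535888672), 75.82646179199219)
tape [0.426 0.142 0.03 ] [0.469 0.209 0.071]
tin [0.419 0.005 0.03 ] [0.489 0.073 0.06 ]
bucket [ 0.77 -0.3   0.03] [0.95  0.1   0.209]
pot [0.274 0.221 0.03 ] [0.534 0.499 0.311]
bin [0.609 0.32  0.03 ] [0.886 0.484 0.085]
side bar 275 ((643.1419677734375, -141.774169921875), (180.94578552246094, 12.236586570739746), 83.76197814941406)
[ 0.64145062 -0.1525351   0.14835325] [0.10710636 0.99424757] 6.148536398208493
peg 133 [0.53113468 0.183944   0.20454598] [0.64749536 0.22178646 0.21715948] [ 0.9725876  -0.2325279   0.00205987  0.58844787  0.20504802  0.21098949]
ball [0.53113468 0.21085467 0.20454598] [0.54533904 0.22178646 0.21715948]
foot ((662.7376098632812, 186.5767822265625), (131.774169921875, 129.37933349609375), 76.95033264160156)
tape [0.428 0.14  0.03 ] [0.469 0.21  0.07 ]
tin [0.422 0.003 0.03 ] [0.489 0.073 0.058]
bucket [ 0.773 -0.3    0.03 ] [0.95  0.082 0.207]
pot [0.2   0.222 0.03 ] [0.543 0.5   0.605]
bin [0.611 0.316 0.03 ] [0.891 0.483 0.082]
```

Emit:
move_arm(increments="5 -10 20 0 0 -1 0;15 -30 20 0 0 -3 0;15 -30 20 0 0 -3 0;15 -30 20 0 0 -3 0;15 -30 20 0 0 -3 0;15 -30 0 0 0 -3 0;15 -30 0 0 0 -3 0;15 -30 0 0 0 -3 0")

```text
time: 1.57
position: [0.3915, 0.3648, 0.3234]
tool_rot: [1.271, 2.872, 0.003]
ft_force: [0.8, 0.0, -0.0]
grip_width: 1.005
grip_force: 0.0
```

Emit:
move_arm(increments="15 -30 0 0 0 -3 0;15 -30 0 0 0 -3 0;15 -30 0 0 0 -3 0;15 -30 0 0 0 -3 0;15 -30 0 0 0 -3 0;15 -30 0 0 0 -3 0;15 -30 0 0 0 -3 0;15 -30 0 0 0 -3 0")

```text
time: 2.23
position: [0.5113, 0.1246, 0.3229]
tool_rot: [1.841, 2.545, 0.001]
ft_force: [-0.9, 0.0, 1.1]
grip_width: 1.0
grip_force: 0.0
```

Emit:
move_arm(increments="15 -30 0 0 0 -3 0;15 -30 0 0 0 -3 0;15 -30 0 0 0 -3 0;15 -30 0 0 0 -3 0;15 -30 0 0 0 -3 0;15 -30 -10 0 0 -3 0;15 -30 -10 0 0 -3 0;11 -17 -10 0 0 -0.6 0")

```text
time: 2.9
position: [0.6273, -0.1054, 0.2925]
tool_rot: [2.288, 2.15, -0.001]
ft_force: [-0.5, -0.1, -0.1]
grip_width: 0.999
grip_force: 0.0
```

Emit:
move_arm(increments="8 -18 -10 0 0 -1.3 0;7.5 -18 -20 0 0 -1.3 0;0 0 -25 0 0 0 60;0 0 -25 0 0 0 60;0 0 -25 0 0 0 60;0 0 -25 0 0 0 60;0 0 -25 0 0 0 60;0 0 -17 0 0 0 60")

```text
time: 3.57
position: [0.6413, -0.1363, 0.1179]
tool_rot: [-2.329, -2.105, 0.003]
ft_force: [-0.7, -0.1, 0.1]
grip_width: 0.773
grip_force: 0.0
```

```bash
python3 - <<'E'
from h import *
s=ctrl.get_state(); print(s["position"],s["tool_rot"],s["ft_force"],s["torque"])
p=ctrl.get_image("scene"); save(p,"scene1"); p=ctrl.get_image("wrist"); save(p,"wrist1")
a=np.hstack([cv2.imread("pics/scene1.png")[130:330,200:480],cv2.imread("pics/wrist1.png")[::2,::2][:200]]);cv2.imwrite("pics/m1.png",a)
E
```

```text
[ 0.64125604 -0.13632276  0.11793057] [-2.32923013 -2.1050453   0.00263694] [-0.66297701 -0.10622236  0.09110588] [-0.11375163  0.10165973 -0.00429412]
```

View pics/m1.png

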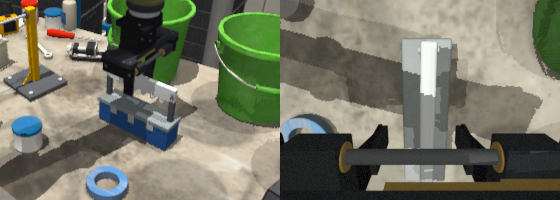

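The picture shows the fingers straddling the bar: about (425,150) in the wrist half and (130,85) in the scene half. Now I close and lift slightly.

Emit:
move_arm(increments="1 -4.5 3 0 0 0 60;0 0 0 0 0 0 150;0 0 0 0 0 0 255;0 0 0 0 0 0 255;0 0 0 0 0 0 255;0 0 0 0 0 0 255;0 0 0 0 0 0 255;0 0 0 0 0 0 255", grip_force=50)

```text
time: 4.33
position: [0.6434, -0.1412, 0.1237]
tool_rot: [2.331, 2.106, 0.0]
ft_force: [0.1, 0.6, -0.4]
grip_width: 0.321
grip_force: 0.0
```

```bash
python3 - <<'E'
from h import *
s=ctrl.get_state(); print(s["position"],s["tool_rot"],s["ft_force"],s["torque"],s["grip_width"],s["grip_force"])
E
```

```text
[ 0.64338696 -0.14118856  0.12366862] [2.33074886e+00 2.10637483e+00 2.06915673e-04] [ 0.13500871  0.56967951 -0.43839537] [-0.0454456   0.01466898  0.00938393] 0.32123246668432337 0.0
```

Emit:
move_arm(increments="0 0 1 0 0 0 255;0 0 1 0 0 0 255;0 0 1 0 0 0 255;0 0 2 0 0 0 255;0 0 2 0 0 0 255;0 0 2 0 0 0 255;0 0 0 0 0 0 255;0 0 0 0 0 0 255")

```text
time: 5.0
position: [0.6433, -0.1413, 0.1324]
tool_rot: [-2.331, -2.106, 0.0]
ft_force: [-0.0, -0.4, -5.8]
grip_width: 0.136
grip_force: 50.0
```

Emit:
move_arm(increments="0 0 0 0 0 0 255;0 0 0 0 0 0 255;0 0 0 0 0 0 255;0 0 0 0 0 0 255;0 0 0 0 0 0 255;0 0 0 0 0 0 255;0 0 0 0 0 0 255;0 0 0 0 0 0 255")

```text
time: 5.67
position: [0.6434, -0.1413, 0.1326]
tool_rot: [2.331, 2.106, 0.0]
ft_force: [-0.5, -0.3, -6.1]
grip_width: 0.131
grip_force: 50.0
```

```bash
python3 - <<'E'
from h import *
s=ctrl.get_state(); print(s["position"],s["tool_rot"],s["ft_force"],s["torque"],s["grip_width"],s["grip_force"])
p=ctrl.get_image("scene"); save(p,"scene2"); W=cloud(p).reshape(-1,3)
for q in ctrl.silhouettes("carrier",p)[:1]:
    m=q["region"].ravel(); a=W[m]; a=a[(abs(a[:,0]-.64)<.06)&(abs(a[:,1]+.14)<.12)]
    e=np.array([.108,.994]); t=(a[:,:2]-[.6427,-.141])@e
    k=(a[:,2]>.06)&(a[:,2]<.085)&(abs((a[:,:2]-[.6427,-.141])@[.994,-.108])<.027)
    print(t.min(),t.max(),np.polyfit(t[k],a[k,2],1))
E
```

```text
[ 0.64339858 -0.14127071  0.13257821] [2.33085612e+00 2.10621370e+00 4.26396721e-05] [-0.4749525  -0.29064408 -6.05501023] [-0.05181782  0.0887387  -0.0099945 ] 0.13120308215313894 49.988955929875374
-0.09635896228399682 0.09875371476172312 [0.00561626 0.07281281]
```

```bash
cat > feel.py <<'E'
from h import *
T=[];F=[];J=[]
for i in range(24):
    ctrl.get_image("wrist"); s=ctrl.get_state(); T.append(s["torque"]);F.append(s["ft_force"]);J.append(s["joint_torque"])
T=np.array(T);F=np.array(F)
print("T",T.mean(0),T.std(0),"F",F.mean(0),F.std(0)); f=F.mean(0);t=T.mean(0)
print("J",np.mean(J,0).round(3),s["joint_positions"].round(3))
r=np.array([-t[1]/f[2],t[0]/f[2]]); se=T.std(0)[0]/abs(f[2])/24**.5
e=s["tool_rot"]; x=R.from_rotvec(e).as_matrix()[:2,0]; x=x*np.sign(x[1])
print("r",r,"along bar",r@x,"across",r@[x[1],-x[0]],"+-",se,"pos",s["position"])
E
python3 feel.py
```

```text
T [-0.09692554  0.05792453 -0.00432961] [0.03504001 0.02754413 0.02830032] F [-0.12571668 -0.10627094 -5.89630373] [0.3828945  0.59185728 0.53429171]
J [ 1.0000e-03 -5.1294e+01  8.2720e+00 -3.1900e+01 -5.7000e-02  5.9000e-02
 -0.0000e+00] [-0.26   0.433  0.57   1.558 -0.243  1.222  0.251]
r [0.00982387 0.01643836] along bar 0.017346768835942057 across 0.008112806903136194 +- 0.0012130500696787574 pos [ 0.64339402 -0.14129843  0.13261327]
```

Emit:
move_arm(increments="0 0 -2 0 0 0 255;0 0 -2 0 0 0 255;0 0 -1 0 0 0 255;0 0 -1 0 0 0 255;0 0 -0.6 0 0 0 255;0 0 -0.6 0 0 0 255;0 0 -0.4 0 0 0 255;0 0 0 0 0 0 255")

```text
time: 7.63
position: [0.6435, -0.1413, 0.1259]
tool_rot: [2.331, 2.106, 0.001]
ft_force: [-2.7, 1.0, 0.8]
grip_width: 0.136
grip_force: 50.0
```

Down (load gone). Open, shift +18 mm along the bar, read the no-load baseline there.

Emit:
move_arm(increments="0 0 0 0 0 0 90;0 0 0 0 0 0 90;0 0 0 0 0 0 90;1 9 -1.5 0 0 0 90;1 9 -1.5 0 0 0 90;0 0 0 0 0 0 90;0 0 0 0 0 0 90;0 0 0 0 0 0 90")

```text
time: 8.3
position: [0.6455, -0.1229, 0.1219]
tool_rot: [2.33, 2.107, -0.0]
ft_force: [0.5, -0.6, -0.7]
grip_width: 0.615
grip_force: 0.0
```

```bash
python3 feel.py
```

```text
T [-0.08993063  0.05183832 -0.00612415] [0.02881419 0.0282666  0.02687675] F [ 0.00765784 -0.25087133  0.00207298] [0.50877448 0.4079398  0.43910825]
J [-4.6000e-02 -4.7866e+01  7.5110e+00 -2.8869e+01 -5.3000e-02  5.4000e-02
  0.0000e+00] [-0.283  0.437  0.562  1.574 -0.244  1.202  0.225]
r [-25.00665241 -43.3822702 ] along bar -45.68647213588338 across -20.496348201105164 +- 2.837300912167562 pos [ 0.64539709 -0.12330092  0.12199231]
```

Emit:
move_arm(increments="0 0 0 0 0 0 255;0 0 0 0 0 0 255;0 0 0 0 0 0 255;0 0 0 0 0 0 255;0 0 0 0 0 0 255;0 0 0 0 0 0 255;0 0 0 0 0 0 255;0 0 0 0 0 0 255")

```text
time: 10.17
position: [0.6453, -0.1233, 0.122]
tool_rot: [-2.331, -2.106, 0.0]
ft_force: [-0.5, 0.2, 0.1]
grip_width: 0.136
grip_force: 50.0
```

Emit:
move_arm(increments="0 0 1 0 0 0 255;0 0 2 0 0 0 255;0 0 2 0 0 0 255;0 0 2 0 0 0 255;0 0 2 0 0 0 255;0 0 0 0 0 0 255;0 0 0 0 0 0 255;0 0 0 0 0 0 255")

```text
time: 10.83
position: [0.6453, -0.1233, 0.1309]
tool_rot: [-2.331, -2.106, 0.0]
ft_force: [-0.5, -0.1, -6.2]
grip_width: 0.135
grip_force: 50.0
```

```bash
cat > tilt.py <<'E'
from h import *
import sys
for n in ("scene","side"):
    p=ctrl.get_image(n); save(p,n+sys.argv[1]); W=cloud(p).reshape(-1,3); q=ctrl.silhouettes("carrier",p)
    a=W[q[0]["region"].ravel()] if q else W
    s=ctrl.get_state(); x=R.from_rotvec(s["tool_rot"]).as_matrix()[:2,0]; x=x*np.sign(x[1]); c=s["position"]
    t=(a[:,:2]-c[:2])@x; w=(a[:,:2]-c[:2])@[x[1],-x[0]]; z=a[:,2]-c[2]
    for nm,zc in(("lid",-.0565),("bar",.0275)):
        k=(abs(z-zc)<.02)&(abs(w)<.028)&(abs(t)<.13)
        f=None
        for i in range(6):
            if k.sum()<20: break
            f=np.polyfit(t[k],z[k],1); k=(abs(z-np.polyval(f,t))<.004)&(abs(w)<.028)&(abs(t)<.13)
        if f is not None: print(n,nm,k.sum(),"tilt deg",np.degrees(f[0]).round(2),"z0",f[1].round(4),"t",t[k].min().round(3),t[k].max().round(3),"w",w[k].min().round(3),w[k].max().round(3))
E
python3 feel.py; python3 tilt.py 3
```

```text
T [ 0.00972637  0.05171818 -0.00227805] [0.02310101 0.03284627 0.02616147] F [-0.02624978 -0.0814675  -5.93150424] [0.48064282 0.4337745  0.44276406]
J [-0.0000e+00 -5.1132e+01  8.1930e+00 -3.1890e+01  4.0000e-02  3.5000e-02
 -0.0000e+00] [-0.285  0.429  0.565  1.564 -0.24   1.217  0.221]
r [ 0.00871924 -0.00163978] along bar -0.0007505088838206403 across 0.008840287603078891 +- 0.0007949879549260405 pos [ 0.64539406 -0.12328049  0.13098278]
scene lid 1096 tilt deg 0.25 z0 -0.0556 t -0.114 0.078 w -0.028 0.028
scene bar 132 tilt deg -1.97 z0 0.0183 t -0.107 -0.01 w -0.011 0.0
side lid 919 tilt deg 0.3 z0 -0.0571 t -0.116 0.078 w -0.028 0.027
side bar 204 tilt deg 0.44 z0 0.0267 t -0.108 0.04 w -0.007 0.005
```

```bash
python3 - <<'E'
from h import *
for n in("scene","side"):
    z=np.load(n+"0.npz"); W=z["W"].reshape(-1,3); d=z["d"].ravel()
    a=W[(d>0)&(W[:,0]>.15)&(W[:,0]<.62)&(W[:,1]>.23)&(W[:,1]<.75)&(W[:,2]>.03)&(W[:,2]<.2)]
    for lo in np.arange(.03,.2,.02):
        q=a[(a[:,2]>lo)&(a[:,2]<lo+.02)]
        if len(q)>5: print(n,lo.round(2),len(q),q[:,:2].min(0).round(3),q[:,:2].max(0).round(3), "near carrier", ((q[:,0]>.4)&(q[:,1]<.36)).sum())
E
```

```text
scene 0.03 1595 [0.303 0.262] [0.62  0.467] near carrier 244
scene 0.05 1361 [0.301 0.26 ] [0.62  0.468] near carrier 220
scene 0.07 1324 [0.299 0.259] [0.62  0.469] near carrier 210
scene 0.09 770 [0.298 0.255] [0.513 0.472] near carrier 142
side 0.03 697 [0.309 0.261] [0.617 0.465] near carrier 186
side 0.05 650 [0.304 0.258] [0.62  0.472] near carrier 178
side 0.07 707 [0.3   0.256] [0.62  0.468] near carrier 200
side 0.09 313 [0.298 0.254] [0.51  0.472] near carrier 87
```

Emit:
move_arm(increments="0 0 10 0 0 0 255;0 0 15 0 0 0 255;-20 0 15 0 0 0 255;-20 0 15 0 0 0 255;-20 0 15 0 0 0 255;-20 0 15 0 0 0 255;-20 0 15 0 0 0 255;-20 0 20 0 0 0 255")

```text
time: 12.9
position: [0.5236, -0.1236, 0.2516]
tool_rot: [-2.331, -2.105, 0.001]
ft_force: [-0.1, 0.2, -5.8]
grip_width: 0.133
grip_force: 50.0
```

Emit:
move_arm(increments="-10 10 4 0 0 0 255;-8 18 4 0 0 0 255;-8 18 4 0 0 0 255;-8 18 4 0 0 0 255;-6 20 0 0 0 0 255;-6 20 0 0 0 0 255;-6 20 0 0 0 0 255;0 20 0 0 0 0 255")

```text
time: 13.57
position: [0.4723, 0.0209, 0.2681]
tool_rot: [-2.332, -2.104, -0.002]
ft_force: [0.4, -0.5, -6.3]
grip_width: 0.132
grip_force: 50.0
```

Emit:
move_arm(increments="0 20 0 0 0 -1 255;0 20 0 0 0 -1 255;0 20 0 0 0 -1 255;0 20 0 0 0 -1 255;0 20 0 0 0 -1 255;0 20 0 0 0 -1 255;0 20 0 0 0 -1 255;0 20 0 0 0 -0.5 255")

```text
time: 14.23
position: [0.4736, 0.1811, 0.2681]
tool_rot: [2.465, 1.947, 0.002]
ft_force: [-0.1, -0.3, -6.2]
grip_width: 0.132
grip_force: 50.0
```

Emit:
move_arm(increments="1 14 0 0 0 0 255;1 14 0 0 0 0 255;1 14 0 0 0 0 255;2 14 -5 0 0 0 255;2 13 -5 0 0 0 255;2.4 0 -5 0 0 0 255;0 0 -5 0 0 0 255;0 0 0 0 0 0 255")

```text
time: 14.9
position: [0.4823, 0.2483, 0.2449]
tool_rot: [2.464, 1.948, -0.006]
ft_force: [-1.2, -1.9, -6.7]
grip_width: 0.131
grip_force: 50.0
```

```bash
python3 tilt.py 4; python3 - <<'E'
from h import *
s=ctrl.get_state(); print(s["position"],s["tool_rot"],s["ft_force"])
a=np.hstack([cv2.imread("pics/scene4.png")[60:320,100:400],cv2.imread("pics/side4.png")[60:320,150:450]]);cv2.imwrite("pics/m4.png",a)
E
```

```text
scene lid 875 tilt deg 0.13 z0 -0.0567 t -0.117 0.077 w -0.028 0.028
scene bar 115 tilt deg 0.2 z0 0.0211 t -0.108 0.068 w -0.016 0.005
side lid 416 tilt deg 0.35 z0 -0.0579 t -0.119 0.075 w -0.028 0.028
side bar 68 tilt deg 3.75 z0 0.027 t -0.111 0.013 w -0.008 0.006
[0.48308481 0.24893801 0.24722639] [2.46480730e+00 1.94744521e+00 4.89973356e-04] [-0.9242207   0.20579395 -5.8684358 ]
```

View pics/m4.png

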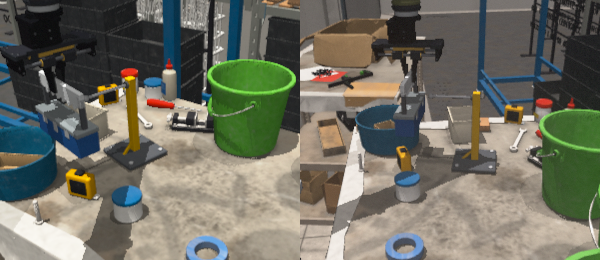

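The carrier sits level just off the ball end of the peg, at about (70,100) in the left half and (410,110) in the right. It clears the tub, so I slide it in over the peg.

Emit:
move_arm(increments="0 3 0 0 0 0 255;7 -1.7 0 0 0 0 255;7 -1.7 0 0 0 0 255;7 -1.7 0 0 0 0 255;7 -1.7 0 0 0 0 255;7 -1.7 0 0 0 0 255;7 -1.7 0 0 0 0 255;7 -1.7 0 0 0 0 255")

```text
time: 15.77
position: [0.5326, 0.2405, 0.2468]
tool_rot: [2.464, 1.949, -0.0]
ft_force: [0.4, 0.5, -6.6]
grip_width: 0.134
grip_force: 50.0
```

Emit:
move_arm(increments="7 -1.7 0 0 0 0 255;7 -1.7 0 0 0 0 255;7 -1.7 0 0 0 0 255;7 -1.7 0 0 0 0 255;7 -1.7 0 0 0 0 255;7 -1.7 0 0 0 0 255;7 -1.7 0 0 0 0 255;7 -1.7 0 0 0 0 255")

```text
time: 16.43
position: [0.5885, 0.2271, 0.2469]
tool_rot: [2.464, 1.949, -0.0]
ft_force: [0.3, 0.2, -5.8]
grip_width: 0.135
grip_force: 50.0
```

Emit:
move_arm(increments="7 -1.7 0 0 0 0 255;0 0 0 0 0 0 255;0 0 0 0 0 0 255;0 0 0 0 0 0 255;0 0 0 0 0 0 255;0 0 0 0 0 0 255;0 0 0 0 0 0 255;0 0 0 0 0 0 255")

```text
time: 17.1
position: [0.5946, 0.2257, 0.2471]
tool_rot: [-2.463, -1.95, -0.0]
ft_force: [-0.2, -0.6, -6.5]
grip_width: 0.132
grip_force: 50.0
```

```bash
python3 tilt.py 5; python3 - <<'E'
from h import *
s=ctrl.get_state(); print(s["position"],s["tool_rot"],s["ft_force"])
a=np.hstack([cv2.resize(cv2.imread("pics/scene5.png")[80:240,150:310],(400,400)),cv2.resize(cv2.imread("pics/side5.png")[60:220,230:390],(400,400))]);cv2.imwrite("pics/m5.png",a)
E
```

```text
scene lid 682 tilt deg 0.29 z0 -0.0553 t -0.116 0.08 w -0.028 0.028
scene bar 233 tilt deg 1.49 z0 0.0273 t -0.108 0.074 w -0.018 0.017
side lid 362 tilt deg 0.38 z0 -0.0572 t -0.117 0.08 w -0.028 0.028
side bar 90 tilt deg 1.12 z0 0.0266 t -0.108 0.046 w -0.009 0.006
[0.59472537 0.22556622 0.24705164] [2.46354711e+00 1.94940679e+00 1.71858221e-04] [ 0.59408071 -0.44967918 -5.2589651 ]
```

View pics/m5.png

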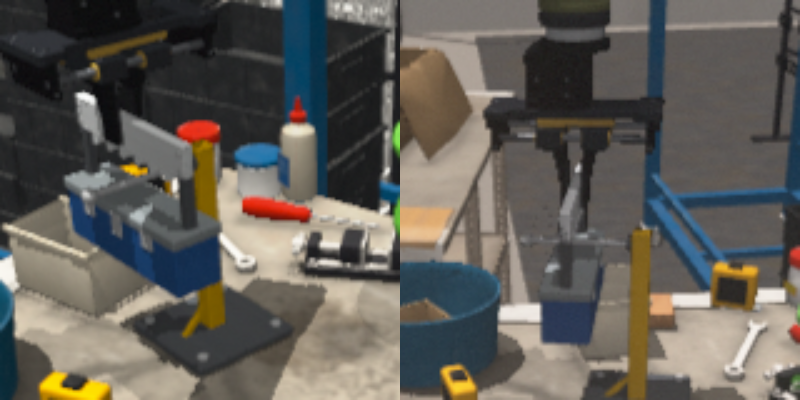

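The peg runs through the window at about (530,240) in the right half. I correct y by 1.5 mm and lower slowly.

Emit:
move_arm(increments="0 -1.5 0 0 0 0 255;0 0 -3 0 0 0 255;0 0 -3 0 0 0 255;0 0 -3 0 0 0 255;0 0 -2.5 0 0 0 255;0 0 -2 0 0 0 255;0 0 -1.5 0 0 0 255;0 0 -1 0 0 0 255")

```text
time: 17.97
position: [0.5947, 0.224, 0.2307]
tool_rot: [-2.464, -1.949, 0.0]
ft_force: [0.1, -0.5, -6.1]
grip_width: 0.13
grip_force: 50.0
```

Emit:
move_arm(increments="0 0 -1 0 0 0 255;0 0 -1 0 0 0 255;0 0 -1 0 0 0 255;0 0 -0.5 0 0 0 255;0 0 -0.5 0 0 0 255;0 0 -0.5 0 0 0 255;0 0 0 0 0 0 255;0 0 0 0 0 0 255")

```text
time: 18.63
position: [0.5948, 0.224, 0.2265]
tool_rot: [2.464, 1.949, 0.0]
ft_force: [-0.5, -0.0, -5.9]
grip_width: 0.137
grip_force: 50.0
```

Emit:
move_arm(increments="0 0 -1 0 0 0 255;0 0 -1 0 0 0 255;0 0 -0.7 0 0 0 255;0 0 -0.7 0 0 0 255;0 0 -0.5 0 0 0 255;0 0 -0.5 0 0 0 255;0 0 0 0 0 0 255;0 0 0 0 0 0 255")

```text
time: 19.3
position: [0.5948, 0.224, 0.2221]
tool_rot: [2.464, 1.949, 0.0]
ft_force: [0.2, -0.0, -7.0]
grip_width: 0.128
grip_force: 50.0
```

Emit:
move_arm(increments="0 0 -0.5 0 0 0 255;0 0 -0.3 0 0 0 255;0 0 -0.3 0 0 0 255;0 0 -0.2 0 0 0 255;0 0 -0.2 0 0 0 255;0 0 0 0 0 0 255;0 0 0 0 0 0 255;0 0 0 0 0 0 255")

```text
time: 19.97
position: [0.5948, 0.224, 0.2209]
tool_rot: [2.464, 1.949, 0.0]
ft_force: [-0.7, -0.4, -4.2]
grip_width: 0.133
grip_force: 50.0
```

```bash
python3 feel.py
```

```text
T [-0.10691627  0.31486093 -0.01197976] [0.03326456 0.05646025 0.02770007] F [-1.21224989 -0.2737544  -1.8845369 ] [0.421219   0.42022164 0.75564444]
J [ 8.1000e-02 -4.7327e+01  2.9410e+00 -3.2652e+01  1.3000e-02 -3.9200e-01
  1.5000e-02] [-0.623  0.292  0.274  1.503 -0.08   1.357 -0.574]
r [0.16707602 0.05673344] along bar 0.09365365236506018 across 0.14953953671607426 +- 0.003603060020640014 pos [0.59484217 0.22399597 0.22074764]
```

Emit:
move_arm(increments="0 0 -0.2 0 0 0 255;0 0 -0.1 0 0 0 255;0 0 0 0 0 0 255;0 0 0 0 0 0 255;0 0 0 0 0 0 255;0 0 0 0 0 0 255;0 0 0 0 0 0 255;0 0 0 0 0 0 255", grip_force=15)

```text
time: 21.83
position: [0.595, 0.224, 0.2206]
tool_rot: [2.463, 1.949, 0.001]
ft_force: [-1.0, -0.9, 2.3]
grip_width: 0.135
grip_force: 15.0
```

```bash
python3 feel.py; python3 tilt.py 6
```

```text
T [-0.23370109  0.33952104 -0.02337691] [0.02791066 0.02272702 0.02956797] F [-1.15426754 -0.42332112  4.59223781] [0.40638329 0.52873845 0.78215007]
J [-2.6000e-02 -4.3411e+01  2.5430e+00 -2.9512e+01 -1.3100e-01 -4.8900e-01
  1.5000e-02] [-0.623  0.292  0.274  1.504 -0.08   1.356 -0.574]
r [-0.07393368 -0.05089046] along bar -0.0665331442338779 across -0.06024423427972164 +- 0.0012406238582427704 pos [0.59496859 0.22405059 0.22058313]
scene lid 705 tilt deg 0.06 z0 -0.0553 t -0.116 0.076 w -0.028 0.027
scene bar 107 tilt deg 0.14 z0 0.0205 t -0.108 0.071 w -0.009 0.008
side lid 386 tilt deg 0.05 z0 -0.0573 t -0.116 0.073 w -0.028 0.028
side bar 77 tilt deg 0.94 z0 0.0271 t -0.11 0.022 w -0.005 0.006
```

Emit:
move_arm(increments="0 0 0.2 0 0 0 255;0 0 0 0 0 0 255;0 0 0 0 0 0 255;0 0 0 0 0 0 255;0 0 0 0 0 0 255;0 0 0 0 0 0 255;0 0 0 0 0 0 255;0 0 0 0 0 0 255", grip_force=3)

```text
time: 23.9
position: [0.5949, 0.2242, 0.2203]
tool_rot: [2.463, 1.949, 0.001]
ft_force: [1.3, 1.0, 1.4]
grip_width: 0.139
grip_force: 3.0
```

Emit:
move_arm(increments="0 0 0 0 0 0 218;0 0 0 0 0 0 214;0 0 0 0 0 0 210;0 0 0 0 0 0 206;0 0 0 0 0 0 202;0 0 0 0 0 0 198;0 0 0 0 0 0 194;0 0 0 0 0 0 190")

```text
time: 24.57
position: [0.5947, 0.224, 0.2205]
tool_rot: [2.464, 1.949, -0.0]
ft_force: [0.2, 0.2, -0.1]
grip_width: 0.24
grip_force: 0.0
```

```bash
python3 feel.py; python3 tilt.py 7
```

```text
T [-0.08211287  0.06217261  0.00542581] [0.03481084 0.02235781 0.03072091] F [-0.06298191  0.00781785  0.23430933] [0.55813371 0.49962398 0.47589128]
J [ 0.0000e+00 -4.6071e+01  2.7520e+00 -3.1133e+01 -6.9000e-02 -9.0000e-03
  0.0000e+00] [-0.623  0.292  0.274  1.504 -0.08   1.357 -0.574]
r [-0.26534415 -0.35044645] along bar -0.4020843042523838 across -0.17761882122050096 +- 0.030326290113591645 pos [0.59479699 0.22398835 0.22050055]
scene lid 725 tilt deg 0.39 z0 -0.055 t -0.116 0.077 w -0.028 0.028
scene bar 115 tilt deg 0.45 z0 0.021 t -0.111 0.072 w -0.009 0.016
side lid 382 tilt deg 0.47 z0 -0.0569 t -0.119 0.074 w -0.027 0.028
side bar 91 tilt deg 1.19 z0 0.0267 t -0.11 0.056 w -0.005 0.006
```

Released. The carrier hangs within about 0.5° of level, so the middle notch is right. Next I open a bit more, rise clear and back off.

Emit:
move_arm(increments="0 0 0 0 0 0 150;0 0 0 0 0 0 130;0 0 0 0 0 0 130;0 0 3 0 0 0 130;0 0 6 0 0 0 130;0 0 12 0 0 0 130;0 0 20 0 0 0 130;0 0 25 0 0 0 130")

```text
time: 26.63
position: [0.5942, 0.2238, 0.2869]
tool_rot: [-2.463, -1.949, 0.003]
ft_force: [0.2, -0.1, 0.1]
grip_width: 0.494
grip_force: 0.0
```

Emit:
move_arm(increments="0 0 25 0 0 0 130;0 0 25 0 0 0 130;-10 -15 10 0 0 0 130;-15 -20 0 0 0 0 130;-15 -20 0 0 0 0 130;-10 -15 0 0 0 0 130;0 0 0 0 0 0 130;0 0 0 0 0 0 130")

```text
time: 27.3
position: [0.545, 0.1533, 0.3484]
tool_rot: [2.465, 1.947, 0.005]
ft_force: [-0.3, 0.7, -0.4]
grip_width: 0.49
grip_force: 0.0
```

```bash
python3 - <<'E'
from h import *
p=ctrl.get_image("scene");q=ctrl.get_image("side");save(p,"a");save(q,"b")
cv2.imwrite("pics/m8.png",np.hstack([cv2.resize(cv2.imread("pics/a.png")[80:340,100:360],(400,400)),cv2.resize(cv2.imread("pics/b.png")[60:340,180:460],(400,400))]))
u=np.array([.2302,.9731])
for n,im in(("s",p),("d",q)):
    W=cloud(im).reshape(-1,3); t=(W[:,:2]-[.5905,.2057])@u; w=(W[:,:2]-[.5905,.2057])@[u[1],-u[0]]
    k=(abs(W[:,2]-.164)<.015)&(abs(w)<.026)&(abs(t)<.097)
    for i in range(5): f=np.polyfit(t[k],W[k,2],1); k=(abs(W[:,2]-np.polyval(f,t))<.004)&(abs(w)<.026)&(abs(t)<.11)
    print(n,k.sum(),np.degrees(f[0]),f[1],t[k].min(),t[k].max())
    for o in("grease_tin","tape_measure","blue_tape"): print(o,[np.round(z["centre"],3) for z in ctrl.find_in(o,im)[:1]])
E
```

```text
s 650 0.34570602095323355 0.1654502744651363 -0.0967351837980205 0.09795746705997832
grease_tin [array([0.442, 0.022, 0.051])]
tape_measure [array([0.44 , 0.164, 0.038])]
blue_tape [array([ 0.438, -0.181,  0.02 ])]
d 366 0.5138450292888582 0.16333227589913699 -0.1000357623674056 0.09651123873651776
grease_tin [array([0.454, 0.016, 0.048])]
tape_measure [array([0.45 , 0.151, 0.046])]
blue_tape [array([ 0.444, -0.188,  0.014])]
```

View pics/m8.png

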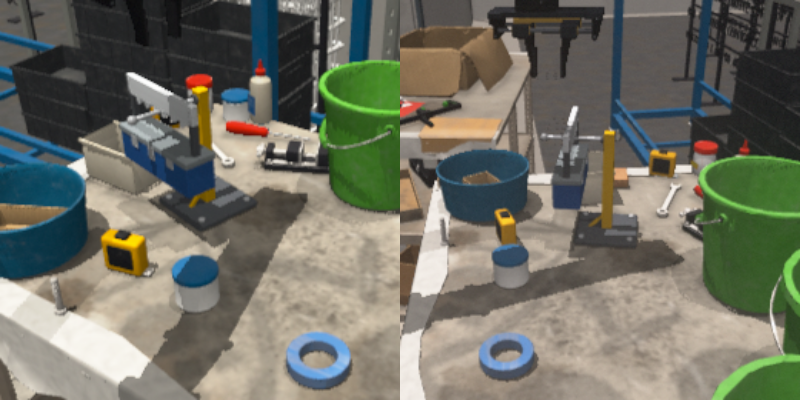

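The carrier hangs level on the peg at about (165,145) in the left half and (570,160) in the right. The gripper is clear above it and the bystanders have not moved.

```bash
python3 -c "
from bench import ctrl
print(ctrl.close_job())"
```

```text
the job is handed in; nothing more can be done
None
```

The carrier hangs on the peg by its middle notch, within about 0.5° of level; the gripper is clear, the three bystanders are where they were, and the job is handed in at about 27 s.

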